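Fish the rice mould out of the counter gap

ROBOT

A 6-joint arm with a two-finger parallel gripper is mounted at the origin on the work surface. World frame = base frame: x ahead of the robot, y to its left, z up, the work surface at z = 0. Lengths are in mm, angles in degrees, forces in N, time in s.
With the tool pointing down it reaches from about 350 to 850 mm from the base axis. Payload 8.1 kg.
Tool frame: the origin (TCP) lies where the fingers leave the gripper's body, on its centre line; the fingertips stand 73 mm ahead of it and the grasp point (between the pads) lies 54 mm ahead of it; z points along the fingers, y is the line along which they close (so a half turn about z gives the same grasp; the last joint's range is limited). The gripper opens to 85 mm and grips with 20 to 120 N. Pads are 22 mm wide; open, the fingers measure 114 mm over their backs; the gripper's body (76 mm by 85 mm) begins 54 mm behind the grasp point. The pads swing forward as they close: fully open they stand 13 mm farther back than shut.
Start: joints at [71.941, 7.471, 85.268, -0, 87.261, -4.893], TCP at [136.647, 584.237, 303.892] pointing down, gripper open.
Joint ranges: [-169.43, 169.43], [-51.17, 129.36], [1.28, 143.12], [-76.62, 256.62], [0, 156.53], [-152.29, 152.29]. Speed limits (degrees/s): [136.94, 136.94, 159.86, 180, 180, 180].

INTERFACE

Orientations are given as [roll, pitch, yaw] about the fixed x, y, z axes, in that order (R = Rz(yaw) Ry(pitch) Rx(roll)).
In Python, from bench import sense, optics, r gives the robot as it stands.
- The arm moves only by the tool servo_tool, never from a script. Its argument "plan" is a list that holds one entry, the list of rows, each a list of 5 numbers: the shift along the world's x, y, z in m, then the turn about the world's z in degrees, then the finger opening in m, from 0 to 0.0854. A call has 1 to 10 rows; each row shifts and turns the commanded pose from where the row before left it; what a row does not reach is not made up. A row lasts 1/10 s, in which the tool goes at most 50 mm and 8.59 degrees, less where a joint would pass 70% of its speed; a pose out of reach is approached as far as the arm can. A call is refused whole if a number of a shift passes 0.05 or a number of a turn 8.59, either way. A call with a gripper value outside its range is refused whole. The fingers move at their own pace and stop on an object; "force" is the grip in N (left out, the last holds). Time passes only in rows, so rows that do not move let the fingers close. It gives the time, the measured TCP pose, the force, the opening and the grip force at its end, in the units of the state.
- sense(): the state, without advancing time (a new reading comes with each control period).
- optics.snapshot(name): name is "scene" or "side" or "wrist"; returns a dict with "frame" (384x512x3 uint8, blue, green, red), "fx", "fy", "cx", "cy" (pixels), "dist_coeffs" ([k1, k2, p1, p2, k3] as OpenCV has them; the pictures are not rectified), "cam_to_world" (4x4, takes a point from camera to world coordinates). Camera axes: x right, y down, z forward; pixel columns grow to the right and rows downward; lengths in mm; the calibration is good to about 2 mm. A picture is of the moment at which its call begins. There is no depth.
- r.hand_in(): hands the job in; it is judged then, once.
The state is a dict: "time": time; "joint_pos": joint angles; "qd": joint speeds; "joint_efforts": joint torques, N m; "tool_pos": TCP position; "tcp_rot": TCP orientation; "ft_force": force on the tool from outside, world axes, zero at the start; "wrist_torque": the same for the moment, N m; "finger_gap": finger opening in mm; "grip_force": force on a finger pad.
Only numpy, scipy, OpenCV 4.12 (cv2) and the standard library are available. Lean on these libraries where they do the work, as an engineer would, in place of code of your own. Each camera call takes 0.05 s, during which the arm holds its last target. There are 200 camera calls.

TASK

The rice mould has slipped into the narrow gap between the display base and the fruit crate, under the clear shelf: take the orange-handled hook from its stand, feel its foot down inside the mould's open frame and draw the mould gently right out of the gap onto the free counter, never forcing the hook against the mould or the gap, nor touching the mould with the fingers while it is still in the gap. Then pick the mould up, set it gently down flat on the floor of the aluminium tray, well inside it, and leave the hook standing in its stand again as it was. Leave the other things on the counter where they are.

Things in the scene. Friction and masses are not known exactly. Their poses are not given: they have to be found in the camera images.
- bay: Fixed display block with the gap. Origin: middle of the gap's open mouth, on the counter; own +y runs into the gap. Gap: 70 mm wide (x -35 to 35), 300 mm deep (y 0 to 300, closed by a dark wall), open above and at the mouth. On -x a steel display base 150 mm wide, on +x a red fruit crate 220 mm wide, both 110 mm high plus goods. Before the mouth (y<0) 150 mm of free counter.
- bay_shelf (a point): Middle of the near edge of the clear shelf over the gap, on its underside, 197 mm above the counter, 90 mm in from the mouth (axes as the bay). The shelf is 6 mm thick, with 12 mm white side bars, and covers bay y 90 to 320 mm, x -180 to 230. White boxes stand on it from bay y 200 up to 242 mm high. Under it, mangoes on the crate reach 195 mm, boxes on the steel base 155 mm.
- mould_frame (a point): Rice mould, lying flat, about 180 g, 160 mm long: open steel frame (70 mm along own y, 56 along x, 28 high, walls 4, no top or bottom) with a blue handle towards own -y. This point: centre of the frame, 14 mm above its underside, z up. At first 110 to 150 mm inside the mouth, under the shelf, the handle pointing to the mouth.
- mould_handle (a point): Centre of the mould's blue handle, a bar 18 mm wide (own x), 90 long (own y), 18 high; this point is 15 mm above the mould's underside, 80 mm from the frame's centre towards own -y, axes as the mould's.
- mould_mid (a point): Middle of the whole mould's length, 14 mm above its underside, 45 mm from the frame's centre towards the handle.
- hook: Bent hook, loose, 200 g, leaning in its stand. Origin: lower end of its foot. As it stands, and as it is best used, own z is up: steel rod 8 mm thick, foot 50 mm straight up, then a bend, and the shaft rises 200 mm, leaning 35 degrees from vertical towards own -y, to an orange grip plate.
- hook_grip (a point): Where to grip the hook's orange plate (100 mm along own x, 85 along the shaft, 14 thick, in the plane of own x and the shaft): across its 14 mm, fingers pointing down along the shaft, so tilted 35 degrees. 250 mm up the shaft from the bend; from the foot's end: own x 0, y -143, z +255 mm. The plate ends 35 mm farther up. Axes as the hook's.
- stand: Fixed dark steel stand of the hook. Origin: underside, below the hook's foot; own -y is the side to which the hook leans, axes as the hook's in it. The foot stands in an open square well, 40 mm inside, floor 10 and rim 22 mm above the counter; the plate's outer parts lean on two posts at x +-38, y -138, 233 mm high. The hook lifts straight up out of it and goes straight down into it.
- tray: Fixed open aluminium tray, 180 (own x) x 220 (own y) mm outside, walls 4 mm thick and 25 mm high, floor 4 mm thick. Origin: underside centre.
- syrup: Bystander: amber syrup bottle, 60 mm across, 170 mm tall. Origin: underside centre.
- jar: Bystander: clear jar with a red lid, 76 mm across, 100 mm tall. Origin: underside centre.
- cup: Bystander: blue cup, 80 mm across, 85 mm tall. Origin: underside centre.
- foam_boxes: Bystander: closed white foam meal box, 150 x 150 x 60 mm. Origin: underside centre.
- bowl: Bystander: white bowl, 130 mm across, 50 mm tall. Origin: underside centre.

How it is judged:
By the outcome, as a careful person would: the job done as asked, in the order asked, and still so for the second after the job is handed in, with the robot touching nothing.
It also fails if it takes over 67 s, if anything falls off the work surface, if the arm or the gripper's body presses on something with over 40 N, if the wrist force passes 120 N, or if a joint passes its speed limit or range.

## Working session

There is one attempt and no reset: what is moved stays moved. The work goes in short steps, Python scripts to look and compute and a tool call to move; the robot and the scene stay as the last step left them, time stands still between calls to the robot, and variables do not carry over. Pictures are saved under pics/ and viewed, at most 10 in all, crops included, and the job is handed in when it is done.

Besides the shell and the picture viewer there is one more tool, called after ">>>" as a command line: name --argument value ..., lists and objects as JSON in quotes. servo_tool: Moves the arm, as the interface text tells. Its arguments: {"type":"object","properties":{"plan":{"type":"array"},"force":{"type":"number"}},"required":["plan"]}

```bash
mkdir -p pics; ls
cat > h.py <<'E'
import numpy as np, cv2
from bench import sense, optics, r
def snap(n,save=None):
    s=optics.snapshot(n); 
    s['K']=np.array([[s['fx'],0,s['cx']],[0,s['fy'],s['cy']],[0,0,1.]]); s['D']=np.array(s['dist_coeffs'],float)
    s['T']=np.array(s['cam_to_world'],float); s['frame']=np.array(s['frame'])
    if save: cv2.imwrite(save,s['frame']); np.savez(save.replace('.png','.npz'),K=s['K'],D=s['D'],T=s['T'],frame=s['frame'])
    return s
def load(p): return dict(np.load(p))
def ray(s,uv):
    p=cv2.undistortPoints(np.array([[uv]],float),s['K'],s['D'])[0,0]
    d=s['T'][:3,:3]@np.array([p[0],p[1],1.]); return s['T'][:3,3],d/np.linalg.norm(d)
def onz(s,uv,z):
    o,d=ray(s,uv); return o+d*(z-o[2])/d[2]
def tri(a,b):
    (o1,d1),(o2,d2)=a,b
    t=np.linalg.lstsq(np.c_[d1,-d2],o2-o1,rcond=None)[0]
    p,q=o1+d1*t[0],o2+d2*t[1]; return (p+q)/2,np.linalg.norm(p-q)
def proj(s,P):
    Ti=np.linalg.inv(s['T']); return cv2.projectPoints(np.array(P,float).reshape(-1,1,3),cv2.Rodrigues(Ti[:3,:3])[0],Ti[:3,3],s['K'],s['D'])[0].reshape(-1,2)
E
python3 - <<'E'
from h import *
for n in ('scene','side','wrist'):
    s=snap(n,f'pics/{n}0.png'); print(n,s['T'].round(2).tolist(),s['K'][0,0])
print(sense())
E
```

```text
pics
scene [[-0.56, 0.77, -0.31, 1004.49], [0.83, 0.52, -0.21, 375.93], [0.0, -0.37, -0.93, 1619.88], [0.0, 0.0, 0.0, 1.0]] 426.89063363013804
side [[0.95, -0.2, 0.24, 219.77], [-0.32, -0.63, 0.71, -839.94], [0.01, -0.75, -0.67, 988.35], [0.0, 0.0, 0.0, 1.0]] 386.7859008512863
wrist [[0.23, 0.93, 0.3, 59.98], [0.97, -0.22, -0.07, 603.19], [-0.0, 0.3, -0.95, 373.01], [0.0, 0.0, 0.0, 1.0]] 342.98077273620765
{'time': 0.15, 'joint_pos': array([ 7.19428872e+01,  7.50665560e+00,  8.53144409e+01,  2.08592180e-03,
        8.72607258e+01, -4.89298377e+00]), 'qd': array([ 0.00895078, -0.06329103, -0.16962363, -0.02779727, -0.0804847 ,
       -0.02399746]), 'joint_efforts': array([ 6.02402688e-04, -5.70065618e+01, -5.01157022e+01, -2.84618218e-04,
        9.71164147e-03, -3.21451614e-05]), 'tool_pos': array([136.5155943 , 583.94540398, 303.07467066]), 'tcp_rot': array([-1.79918654e+02, -9.05482007e-03,  1.66835763e+02]), 'ft_force': array([-0.26025404,  0.51200893,  0.11403434]), 'wrist_torque': array([-0.01703608, -0.01082898,  0.00254031]), 'grip_force': 0.0, 'finger_gap': 85.12807897454871}
```

View pics/scene0.png

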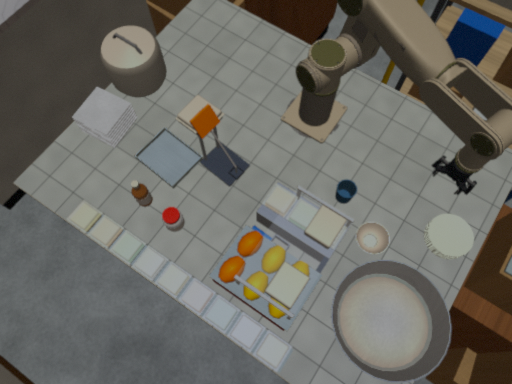

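View pics/side0.png

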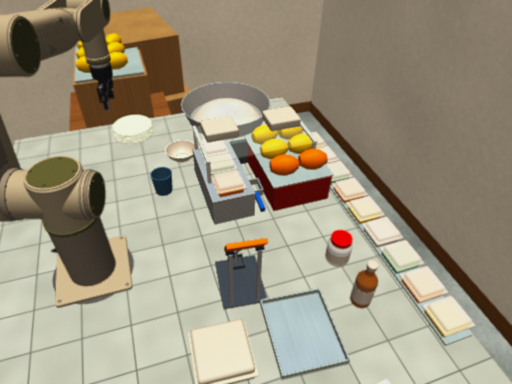

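Run:
```python
from h import *
a=load('pics/scene0.npz')['frame'];b=load('pics/side0.npz')['frame']
def c(f,x,y,w,h,k): return cv2.resize(f[y:y+h,x:x+w],None,fx=k,fy=k,interpolation=cv2.INTER_CUBIC)
m=np.zeros((600,800,3),np.uint8)
m[:300,:400]=c(a,135,90,120,90,3.3334)[:300,:400]
m[300:,:400]=c(a,210,180,160,120,2.5)
m[:300,400:]=c(b,180,120,160,120,2.5)
m[300:,400:]=c(b,190,225,180,135,2.2222)[:300,:400]
cv2.imwrite('pics/m1.png',m)
for n,pts in (('scene',[(317,115),(225,165),(168,158),(262,230)]),('side',[(88,262),(240,280),(302,333),(260,200)])):
    s=load(f'pics/{n}0.npz'); print([onz(s,p,0).round() for p in pts])
```

```text
[array([-4., 15.,  0.]), array([ 423., -178.,    0.]), array([ 532., -396.,    0.]), array([573., 111.,   0.])]
[array([-16.,  38.,   0.]), array([ 423., -176.,    0.]), array([ 531., -393.,    0.]), array([601., 140.,   0.])]
```

View pics/m1.png

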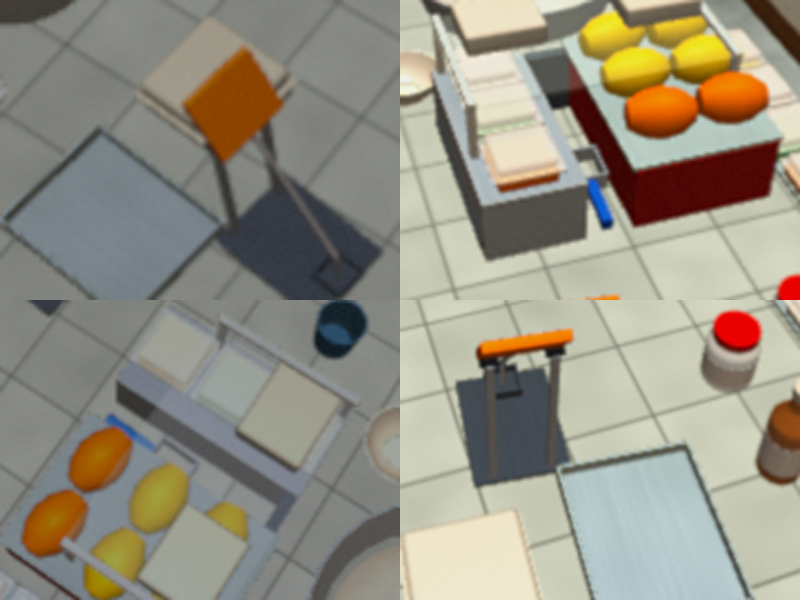

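```bash
cat > m.py <<'E'
from h import *
sc=load('pics/scene0.npz');si=load('pics/side0.npz')
P=lambda s,p,z: onz(s,p,z).round(1)[:2].tolist()
print('base L/R corner, crate L/R corner',*[P(si,p,0) for p in [(214.8,223.2),(254,215.2),(274.8,210),(328,197.2)]])
print('stand corners side',*[P(si,p,3) for p in [(215.7,261),(254.4,255.6),(266.5,297),(223.3,308.3)]])
print('stand corners scene',*[P(sc,p,3) for p in [(249,165),(220,144),(200.4,161.1)]])
print('well',P(sc,(236.4,171.6),22),P(si,(238.6,261.9),22))
for n,s,box in (('scene',sc,(180,90,230,150)),('side',si,(215,225,280,255))):
    hsv=cv2.cvtColor(s['frame'],cv2.COLOR_BGR2HSV)
    for nm,lo,hi,b in (('orange',(5,150,80),(22,255,255),box),('blue',(105,150,60),(125,255,255),(230,180,300,260))):
        m=cv2.inRange(hsv,lo,hi); k=np.zeros_like(m); k[b[1]:b[3],b[0]:b[2]]=1; m*=k
        c=max(cv2.findContours(m,0,2)[0],key=cv2.contourArea)
        q=cv2.boxPoints(cv2.minAreaRect(c)); print(n,nm,cv2.contourArea(c),q.round(1).tolist())
        if nm=='blue':
            print(' on z=24/15',[P(s,p,15) for p in q], P(s,q.mean(0),20))
print('tray scene',*[P(sc,p,25) for p in [(135+2/3.333,90+218/3.333),(135+100/3.333,90+130/3.333),(135+220/3.333,90+225/3.333)]])
print('tray side',*[P(si,p,25) for p in [(190+158/2.2222,225+168/2.2222),(190+287/2.2222,225+147/2.2222)]])
E
python3 m.py
```

```text
base L/R corner, crate L/R corner [410.4, 77.3] [553.6, 72.0] [634.0, 73.6] [850.0, 75.4]
stand corners side [370.6, -85.4] [494.4, -103.0] [478.0, -258.6] [347.9, -255.0]
stand corners scene [367.7, -93.2] [355.3, -252.7] [467.9, -272.9]
well [429.3, -113.5] [434.4, -125.3]
scene orange 506.0 [[187.3000030517578, 122.0], [207.8000030517578, 103.5999984741211], [222.1999969482422, 119.69999694824219], [201.8000030517578, 138.10000610351562]]
scene blue 11.5 [[252.5, 227.6999969482422], [253.8000030517578, 225.8000030517578], [264.6000061035156, 233.10000610351562], [263.3999938964844, 234.89999389648438]]
 on z=24/15 [[590.0, 77.2], [581.0, 76.9], [581.6, 128.7], [590.5, 128.9]] [587.1, 103.8]
side orange 255.5 [[224.0, 244.1999969482422], [266.70001220703125, 237.10000610351562], [267.8999938964844, 244.6999969482422], [225.3000030517578, 251.8000030517578]]
side blue 62.0 [[253.60000610351562, 193.0], [257.8999938964844, 191.1999969482422], [265.1000061035156, 209.1999969482422], [260.79998779296875, 210.89999389648438]]
 on z=24/15 [[585.0, 168.7], [603.6, 172.8], [596.0, 74.4], [578.4, 71.0]] [588.8, 115.6]
tray scene [606.1, -502.9] [438.0, -481.4] [460.5, -272.0]
tray side [453.6, -277.8] [624.3, -301.2]
```

Run:
```python
from h import *
sc=load('pics/scene0.npz');si=load('pics/side0.npz')
P=lambda s,p,z: onz(s,p,z).round(1)
t=[P(sc,p,297)[:2] for p in [(187.3,122),(207.8,103.6)]]; l=[P(sc,p,228)[:2] for p in [(201.8,138.1),(222.2,119.7)]]
print(t,l); 
for a,b in (t,l): print(np.degrees(np.arctan2(*(a-b)[::-1])),np.hypot(*(a-b)),(a+b)/2)
# side upper edge
u=[P(si,p,297)[:2] for p in [(224,244.2),(266.7,237.1)]];print(u,(u[0]+u[1])/2)
for yaw in(-6,-7.5,-9):
  c,s=np.cos(np.radians(yaw)),np.sin(np.radians(yaw))
  st=np.array([432,-119]);R=np.array([[c,-s],[s,c]])
  P3=[[0,0,22],[0,-143*200/250,50+10+200*.819],[-50,-285*.5736+4,297],[50,-285*.5736+4,297],[-50,-200*.5736+4,228],[50,-200*.5736+4,228]]
  W=[[*(st+R@np.array(p[:2])),p[2]] for p in P3]
  print(yaw,proj(sc,W).round(1).tolist(),proj(si,W).round(1).tolist())
```

```text
[array([ 467.1, -287.5]), array([ 363.4, -273.2])] [array([ 463.6, -235.5]), array([ 356.8, -219.5])]
-7.851443640386029 104.6813259373419 [ 415.25 -280.35]
-8.520271877553911 107.99185154445682 [ 410.2 -227.5]
[array([ 356.4, -269.5]), array([ 458.2, -279.7])] [ 407.3 -274.6]
-6 [[234.9, 171.4], [209.5, 130.6], [207.6, 104.1], [188.7, 122.2], [219.1, 121.8], [201.0, 139.5]] [[237.3, 260.5], [245.1, 246.4], [228.2, 244.2], [269.9, 237.4], [225.5, 247.4], [263.8, 241.1]]
-7.5 [[234.9, 171.4], [210.1, 130.1], [208.7, 103.6], [189.2, 121.3], [219.9, 121.4], [201.3, 138.8]] [[237.3, 260.5], [244.0, 246.6], [226.3, 244.0], [268.3, 238.0], [224.3, 247.2], [262.8, 241.7]]
-9 [[234.9, 171.4], [210.6, 129.6], [209.7, 103.1], [189.8, 120.3], [220.7, 121.2], [201.6, 138.1]] [[237.3, 260.5], [242.8, 246.7], [224.4, 243.8], [266.7, 238.7], [223.1, 246.9], [261.8, 242.2]]
```

>>> servo_tool --plan '[[[0.0234,-0.0372,0.02,-6.5,0.06],[0.0234,-0.0372,0.02,-6.5,0.06],[0.0234,-0.0372,0.02,-6.5,0.06],[0.0234,-0.0372,0.017,-6.5,0.06],[0.0234,-0.0372,0,-6.5,0.06],[0.0234,-0.0372,0,-6.5,0.06],[0.0234,-0.0372,0,-6.5,0.06],[0.0234,-0.0372,0,-6.5,0.06],[0.0234,-0.0372,0,-6.5,0.06],[0.0234,-0.0372,0,-6.5,0.06]]]'

```text
time: 1.15
tool_pos: [371.1, 210.6, 380.8]
tcp_rot: [180.0, -0.0, 101.6]
ft_force: [1.3, 0.4, 0.2]
finger_gap: 59.9
grip_force: 0.0
```

>>> servo_tool --plan '[[[0.0234,-0.0372,0,-6.5,0.06],[0.0234,-0.0372,0,-6.5,0.06],[0.0234,-0.0372,0,-6.5,0.06],[-0.003,-0.044,0,0,0.06],[-0.003,-0.044,0,0,0.06],[-0.003,-0.044,0,0,0.06],[-0.003,-0.044,0,0,0.06],[-0.003,-0.044,0,0,0.06],[-0.003,-0.044,0,0,0.06],[-0.003,-0.044,0,0,0.06]]]'

```text
time: 2.15
tool_pos: [419.2, -209.1, 380.8]
tcp_rot: [180.0, -0.0, 82.3]
ft_force: [0.5, -0.1, 0.7]
finger_gap: 59.9
grip_force: 0.0
```

>>> servo_tool --plan '[[[0,0,0,0,0.06],[0,0,0,0,0.06]]]'

```text
time: 2.35
tool_pos: [419.4, -208.1, 380.4]
tcp_rot: [-179.9, -0.0, 82.2]
ft_force: [0.9, 0.4, 0.3]
finger_gap: 59.7
grip_force: 0.0
```

Run:
```python
from h import *
s=snap('wrist','pics/w1.png'); q=snap('scene','pics/sc1.png'); snap('side','pics/si1.png')
m=np.zeros((600,800,3),np.uint8)
m[:384,:512]=s['frame']
cv2.imwrite('pics/m2.png',m[:384,:512])
x=sense();print(x['tool_pos'],x['tcp_rot'],x['joint_pos'],x['finger_gap'],x['ft_force'])
```

```text
[ 420.03551921 -206.37638313  380.86304615] [-1.79998814e+02 -1.96321790e-02  8.24051063e+01] [-3.24580534e+01 -1.43671162e+01  9.82824440e+01  1.74122710e-02
  9.60940025e+01 -2.48613128e+01] 60.358134258008256 [-0.42293787  0.03537967  0.14276227]
```

View pics/m2.png

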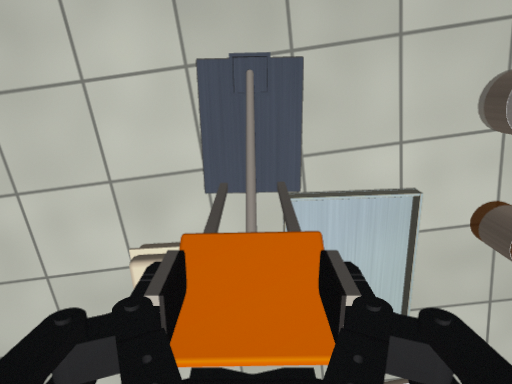

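Run:
```python
from h import *
w=load('pics/w1.npz')
P=lambda p,z: onz(w,p,z)[:2]
hsv=cv2.cvtColor(w['frame'],cv2.COLOR_BGR2HSV); m=cv2.inRange(hsv,(5,150,80),(22,255,255))
# lower edge (top of mask in image) per column
cols=np.arange(195,312,3); e=[(c,np.where(m[:,c]>0)[0].min()-.5) for c in cols]
E_=np.array([P(p,228) for p in e]); a=np.polyfit(E_[:,0],E_[:,1],1); print('edge yaw',np.degrees(np.arctan(a[0])))
row=m[245]; xs=np.where(row[170:340]>0)[0]+170; print('edge ends',xs.min(),xs.max())
g=[P((182,234),228),P((323,232),228)]; print('plate low edge',g,np.hypot(*(g[0]-g[1])),(g[0]+g[1])/2)
print('rod',[P((251,230),60+.819*200-0), P((250.5,150),130), P((249.5,75),55)])
for z in (3,):
  c=[P(p,z) for p in [(197,60),(303,57),(301,191),(205,193)]]; print('stand',[x.round(1) for x in c]); 
for p in [(233.5,56),(268,56),(232,92),(268,92),(250,74)]: print('well',P(p,22).round(1))
```

```text
edge yaw -6.655526845346001
edge ends 180 322
plate low edge [array([ 366.56012816, -220.78569551]), array([ 465.1612123 , -232.71361918])] 99.31993333554982 [ 415.86067023 -226.74965734]
rod [array([ 414.92053306, -226.15398344]), array([ 419.667079 , -185.3075952]), array([ 427.58969047, -117.09772201])]
stand [array([366.6, -89.9]), array([ 494.3, -104.1]), array([ 476.3, -272.4]), array([ 346.2, -257.5])]
well [412.  -93.1]
well [451.5 -98.5]
well [ 404.1 -132.1]
well [ 446.7 -138. ]
well [ 428.2 -115. ]
```

>>> servo_tool --plan '[[[-0.0017,0.0005,-0.02,1.2,0.04],[0,0,-0.025,0,0.04],[0,0,-0.025,0,0.04],[0,0,-0.02,0,0.04],[0,0,-0.015,0,0.04],[0,0,-0.01,0,0.04],[0,0,0,0,0.04]]]'

```text
time: 3.2
tool_pos: [417.9, -206.0, 264.7]
tcp_rot: [-179.9, -0.0, 83.6]
ft_force: [-0.1, -0.1, 0.7]
finger_gap: 40.0
grip_force: 0.0
```

Run:
```python
from h import *
s=snap('wrist','pics/w2.png'); b=snap('side','pics/si2.png')
m=np.zeros((384,800,3),np.uint8)
m[:,:512]=s['frame']; m[:288,512:]=cv2.resize(b['frame'][215:295,200:280],(288,288),interpolation=2)
cv2.imwrite('pics/m3.png',m)
x=sense();print(x['tool_pos'],x['tcp_rot'],x['finger_gap'],x['ft_force'])
```

```text
[ 418.5135983  -206.79440297  266.67881903] [1.79951806e+02 2.33488121e-02 8.35609078e+01] 39.97353400481494 [0.19107925 0.35147658 0.48523   ]
```

View pics/m3.png

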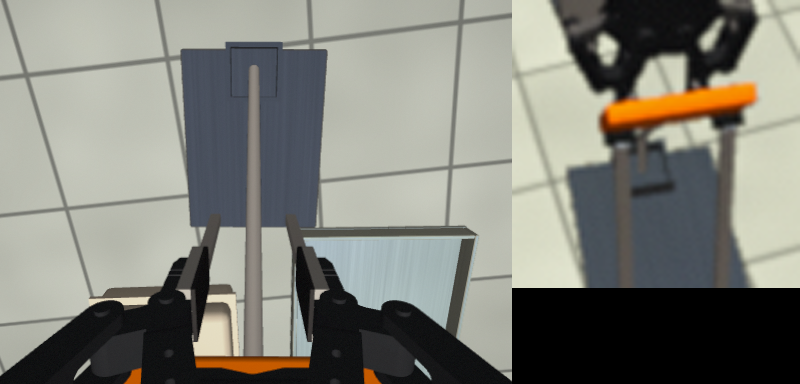

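>>> servo_tool --plan '[[[0,0,0,0,0.02],[0,0,0,0,0.004],[0,0,0,0,0],[0,0,0,0,0],[0,0,0,0,0]]]' --force 100

```text
time: 3.8
tool_pos: [418.5, -206.9, 267.0]
tcp_rot: [179.9, 0.0, 83.5]
ft_force: [-0.8, 2.4, 5.6]
finger_gap: 2.2
grip_force: 96.2
```

Run:
```python
from h import *
x=sense();print(x['tool_pos'],x['tcp_rot'],x['finger_gap'],x['grip_force'],x['ft_force'],x['wrist_torque'])
a,b=load('pics/w2.npz'),snap('wrist','pics/w3.png')
def rod(s):
    g=s['frame'][100:230:10,235:280].astype(int); return g
# foot/well location
print(cv2.absdiff(a['frame'],b['frame'])[40:120,225:285].mean())
```

```text
[ 418.51736373 -206.8776854   266.95207425] [1.79920302e+02 8.11212017e-03 8.35347837e+01] 2.2087388005879394 96.23366117477417 [-0.76451813  2.38477303  5.5957639 ] [0.43050832 0.12445252 0.00291462]
7.593680555555555
```

Run:
```python
from h import *
s=load('pics/w3.npz'); b=snap('side','pics/si3.png')
m=np.zeros((384,800,3),np.uint8)
m[:,:512]=s['frame']; m[:288,512:]=cv2.resize(b['frame'][215:295,200:280],(288,288),interpolation=2)
cv2.imwrite('pics/m4.png',m)
```

```text
(no output)
```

View pics/m4.png

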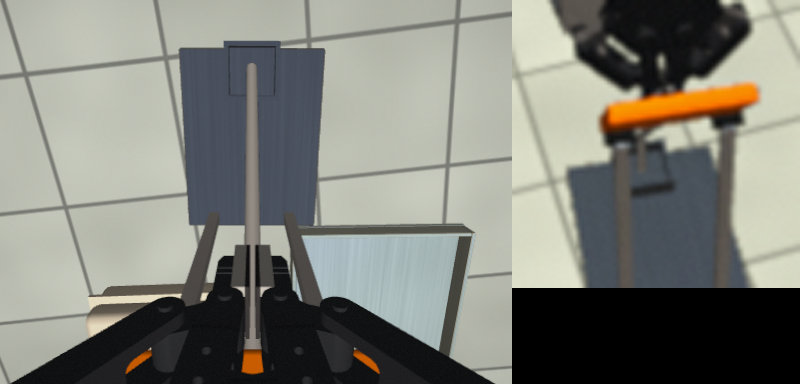

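>>> servo_tool --plan '[[[0,0,0.003,0,0],[0,0,0.006,0,0],[0,0,0.01,0,0],[0,0,0.015,0,0],[0,0,0.02,0,0],[0,0,0.02,0,0],[0,0,0.016,0,0],[0,0,0.01,0,0],[0,0,0,0,0],[0,0,0,0,0]]]'

```text
time: 4.9
tool_pos: [418.1, -206.8, 365.5]
tcp_rot: [-180.0, -0.0, 83.5]
ft_force: [0.1, 0.1, -1.7]
finger_gap: 2.2
grip_force: 95.7
```

Run:
```python
from h import *
x=sense();print(x['tool_pos'],x['tcp_rot'],x['finger_gap'],x['grip_force'],x['ft_force'],x['wrist_torque'])
b=snap('wrist','pics/w4.png')
sc=load('pics/scene0.npz')['frame'];si=load('pics/side0.npz')['frame']
m=np.zeros((600,800,3),np.uint8)
f=lambda im,x,y,w,h,W,H: cv2.resize(im[y:y+h,x:x+w],(W,H),interpolation=2)
m[:350,:400]=f(sc,245,215,64,56,400,350)
m[:350,400:]=f(si,235,165,64,56,400,350)
m[350:,:333]=f(b['frame'],0,0,512,384,333,250)
m[350:,400:]=f(load('pics/w3.npz')['frame'],0,0,512,384,333,250) if 0 else f(b['frame'],200,20,104,65,400,250)
cv2.imwrite('pics/m5.png',m)
```

```text
[ 418.07856389 -206.84025644  365.4715225 ] [-1.79975303e+02 -1.09190988e-02  8.35318456e+01] 2.181723939312521 95.68577885627747 [ 0.09686805  0.13725383 -1.65286722] [ 0.03542715 -0.0307624   0.00579304]
```

View pics/m5.png

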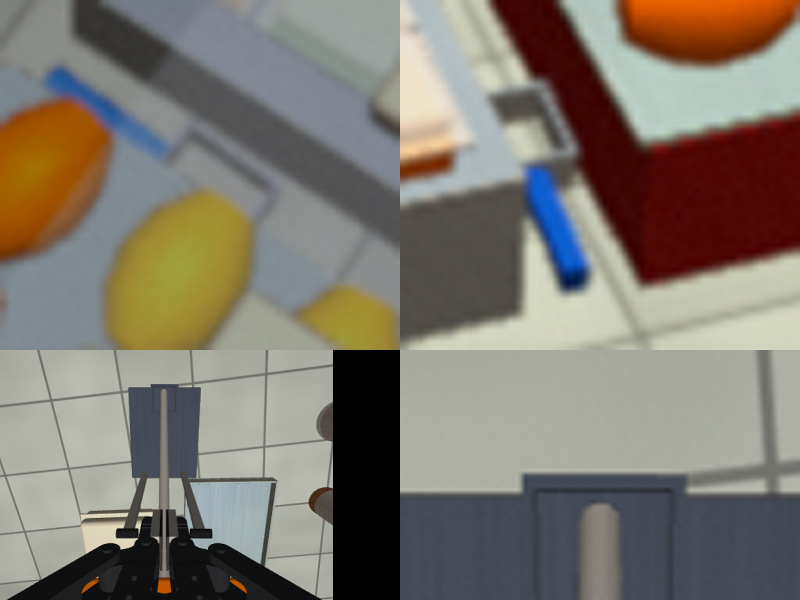

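Run:
```python
from h import *
sc=load('pics/scene0.npz');si=load('pics/side0.npz')
C=lambda p:(245+p[0]/6.25,215+p[1]/6.25); S=lambda p:(235+(p[0]-400)/6.25,165+p[1]/6.25)
for n,p,z in (('-x near',(200,128),28),('-x far',(280,187),28),('+x near',(165,162),28),('handle end',(55,75),22),('handle start',(165,150),24)): print('sc',n,onz(sc,C(p),z).round(1))
for n,p,z in (('+x far',(547,80),28),('+x near',(577,150),28),('h end top L',(562,270),24),('h end top R',(587,263),24),('h end bot',(575,288),6),('h start',(538,170),24)): print('si',n,onz(si,S(p),z).round(1))
# bay mouth inner edges, crate top edge etc
print('crate near-left bottom',onz(si,S((643,285)),0).round(1),'top',onz(si,S((640,148)),110).round(1))
print('base near-right bottom',onz(si,S((520,315)),0).round(1),'top',onz(si,S((522,182)),110).round(1))
# bend in wrist images: pixel of rod tip
for f in('w3','w4'):
    w=load(f'pics/{f}.npz'); g=cv2.cvtColor(w['frame'],cv2.COLOR_BGR2HSV)
    m=(w['frame'][...,2].astype(int)-w['frame'][...,0]>3)&(w['frame'][...,2]>70); sub=m[45:130,240:266]; r_=np.where(sub.sum(1)>=4)[0]; print(f,r_.min()+45,[ (np.where(sub[i])[0].mean()+240).round(1) for i in r_[2:40:8]])
```

```text
sc -x near [566.1 175.8  28. ]
sc -x far [570. 237.  28.]
sc +x near [596.5 169.8  28. ]
sc handle end [586.7  80.9  22. ]
sc handle start [589.  165.1  24. ]
si +x far [626.7 231.8  28. ]
si +x near [622.  164.9  28. ]
si h end top L [580.2  75.1  24. ]
si h end top R [595.7  76.1  24. ]
si h end bot [589.1  76.    6. ]
si h start [595.4 159.4  24. ]
crate near-left bottom [629.7  71.8  -0. ] top [621.1  70.  110. ]
base near-right bottom [553.9  70.8   0. ] top [550.5  63.8 110. ]
w3 63 [np.float64(251.5), np.float64(251.5), np.float64(251.5), np.float64(251.5), np.float64(251.5)]
w4 45 [np.float64(252.5), np.float64(251.5), np.float64(251.5), np.float64(251.5), np.float64(251.5)]
```

>>> servo_tool --plan '[[[0.0177,0.0143,0,0.65,0],[0.0177,0.0143,0,0.65,0],[0.0177,0.0143,-0.006,0.65,0],[0.0177,0.0143,-0.008,0.65,0],[0.0177,0.0143,-0.008,0.65,0],[0.0177,0.0143,-0.008,0.65,0],[0.0177,0.0143,-0.008,0.65,0],[0.0177,0.0143,-0.008,0.65,0],[0.0177,0.0143,-0.008,0.65,0],[0.0177,0.0143,-0.006,0.65,0]]]'

```text
time: 5.95
tool_pos: [595.1, -63.0, 303.5]
tcp_rot: [-179.8, -0.0, 90.1]
ft_force: [0.3, -0.4, -1.5]
finger_gap: 2.5
grip_force: 95.9
```

>>> servo_tool --plan '[[[0,0,0,0,0],[0,0,0,0,0]]]'

```text
time: 6.15
tool_pos: [594.6, -63.6, 304.2]
tcp_rot: [-179.8, -0.0, 90.1]
ft_force: [-0.4, 0.3, -1.6]
finger_gap: 2.4
grip_force: 96.0
```

Run:
```python
from h import *
x=sense();print(x['tool_pos'],x['tcp_rot'],x['finger_gap'],x['grip_force'],x['ft_force'],x['wrist_torque'])
b=snap('wrist','pics/w5.png');c=snap('scene','pics/sc5.png');d=snap('side','pics/si5.png')
p=x['tool_pos']
foot=p+[0,94,-256]; bend=foot+[0,0,50]; q=[foot,bend,p+[0,0,-60]]
for s,n in((b,'w'),(c,'sc'),(d,'si')): print(n,proj(s,q).round(1).tolist())
m=np.zeros((600,800,3),np.uint8)
f=lambda im,x,y,w,h,W,H: cv2.resize(im[y:y+h,x:x+w],(W,H),interpolation=2)
m[:384,:512]=b['frame']
m[384:,:288]=f(c['frame'],205,180,96,72,288,216)
u=proj(d,[foot])[0].astype(int);print(u)
m[:600,512:]=f(d['frame'],u[0]-24,u[1]-65,48,100,288,600)
cv2.imwrite('pics/m6.png',m)
```

```text
[594.55988131 -63.59790702 304.23943917] [-1.79823358e+02 -1.50601838e-02  9.00753874e+01] 2.4380767733206175 96.0224997997284 [-0.44478659  0.27991471 -1.57508423] [-0.02601785  0.00720574  0.06741454]
w [[254.1, 69.2], [254.3, 66.0], [254.4, 279.7]]
sc [[241.9, 219.5], [241.5, 215.3], [218.1, 187.2]]
si [[269.5, 210.9], [270.1, 200.4], [283.8, 185.1]]
[269 210]
```

View pics/m6.png

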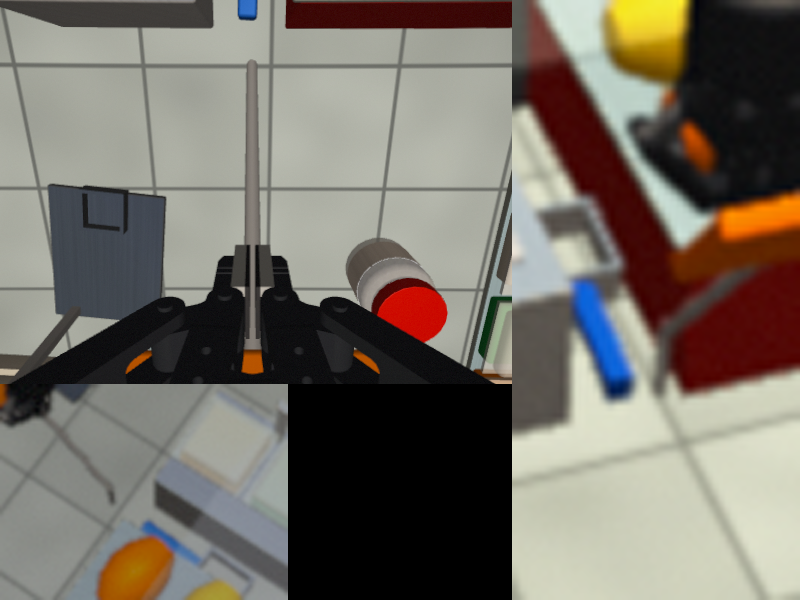

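Run:
```python
from h import *
w=load('pics/w5.npz')
for n,p,z in (('base corner',(213,26),0),('crate corner',(286,27),0),('h top L',(239,15),24),('h top R',(257,15),24),('h bot',(247.5,20),6),('bend',(252,62),104),('bend-2',(252,62),100)): print(n,onz(w,p,z).round(1))
hsv=cv2.cvtColor(w['frame'],cv2.COLOR_BGR2HSV); m=cv2.inRange(hsv,(105,150,60),(125,255,255))[:30,220:280]
for r_ in (2,6,10,14,17): 
  c=np.where(m[r_])[0]+220; print(r_,c.min(),c.max(),onz(w,(c.mean(),r_),24).round(1))
```

```text
base corner [554.   72.3   0. ]
crate corner [626.   71.5   0. ]
h top L [580.6  77.8  24. ]
h top R [597.1  77.8  24. ]
h bot [588.1  76.7   6. ]
bend [592.9  32.8 104. ]
bend-2 [592.9  33.1 100. ]
2 238 256 [588.   88.2  24. ]
6 238 256 [588.  85.  24.]
10 238 255 [587.5  81.8  24. ]
14 238 255 [587.5  78.6  24. ]
17 239 255 [587.9  76.1  24. ]
```

>>> servo_tool --plan '[[[0.0004,0.0164,0,0,0],[0.0002,0.0164,0,0,0],[0.0002,0.0164,0,0,0],[0.0002,0.0164,0,0,0],[0.0002,0.0164,0,0,0],[0.0002,0.0164,0,0,0],[0.0002,0.0164,0,0,0],[0.0002,0.0164,0,0,0],[0.0002,0.0164,0,0,0],[0.0004,0.0164,0,0,0]]]'

```text
time: 7.3
tool_pos: [597.5, 101.5, 305.9]
tcp_rot: [-180.0, 0.0, 90.0]
ft_force: [1.2, -0.6, -2.6]
finger_gap: 2.5
grip_force: 96.1
```

>>> servo_tool --plan '[[[0,0,0,0,0],[0,0,-0.004,0,0],[0,0,-0.004,0,0],[0,0,-0.004,0,0],[0,0,-0.002,0,0]]]'

```text
time: 7.8
tool_pos: [597.3, 99.6, 291.0]
tcp_rot: [-179.9, 0.0, 90.0]
ft_force: [0.8, 1.2, -2.2]
finger_gap: 2.3
grip_force: 96.0
```

Run:
```python
from h import *
x=sense();print(x['tool_pos'],x['tcp_rot'],x['finger_gap'],x['grip_force'],x['ft_force'],x['wrist_torque'])
b=snap('wrist','pics/w6.png');d=snap('side','pics/si6.png');c=snap('scene','pics/sc6.png')
m=np.zeros((600,800,3),np.uint8)
f=lambda im,x,y,w,h,W,H: cv2.resize(im[y:y+h,x:x+w],(W,H),interpolation=2)
m[:300,:400]=f(b['frame'],0,0,512,384,400,300)
m[300:,:400]=f(c['frame'],245,215,64,48,400,300)
m[:,400:]=f(d['frame'],235,150,48,72,400,600)
cv2.imwrite('pics/m7.png',m)
```

```text
[597.31391351  99.55844842 290.95596883] [-1.79934853e+02  8.90012268e-03  8.99839486e+01] 2.273171331636896 95.99173307418823 [ 0.75081045  1.18977834 -2.23932604] [ 0.04006607 -0.0131635  -0.00828278]
```

View pics/m7.png

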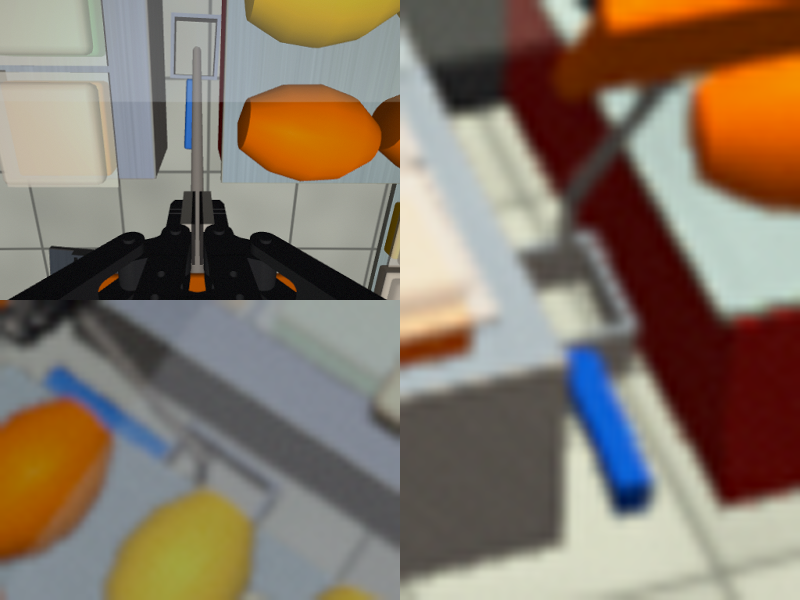

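>>> servo_tool --plan '[[[0,0,-0.003,0,0],[0,0,-0.003,0,0],[0,0,-0.003,0,0],[0,0,-0.003,0,0],[0,0,-0.003,0,0]]]'

```text
time: 8.45
tool_pos: [597.5, 100.2, 276.5]
tcp_rot: [-180.0, -0.0, 90.0]
ft_force: [-0.1, 0.2, -0.7]
finger_gap: 1.9
grip_force: 96.0
```

>>> servo_tool --plan '[[[0,0,-0.003,0,0],[0,0,-0.003,0,0],[0,0,-0.003,0,0],[0,0,-0.002,0,0],[0,0,-0.002,0,0],[0,0,0,0,0]]]'

```text
time: 9.05
tool_pos: [597.4, 100.1, 263.5]
tcp_rot: [-180.0, 0.0, 90.0]
ft_force: [-0.2, 0.6, -1.8]
finger_gap: 2.3
grip_force: 96.0
```

>>> servo_tool --plan '[[[0,-0.004,0,0,0],[0,-0.004,0,0,0],[0,-0.003,0,0,0],[0,-0.002,0,0,0],[0,-0.002,0,0,0],[0,-0.002,0,0,0],[0,-0.002,0,0,0],[0,-0.002,0,0,0],[0,-0.002,0,0,0],[0,-0.002,0,0,0]]]'

```text
time: 10.05
tool_pos: [597.5, 75.1, 263.9]
tcp_rot: [-180.0, -0.0, 90.0]
ft_force: [0.4, 0.1, -2.0]
finger_gap: 2.1
grip_force: 95.6
```

>>> servo_tool --plan '[[[0,-0.003,0,0,0],[0,-0.004,0,0,0],[0,-0.005,0,0,0],[0,-0.006,0,0,0],[0,-0.006,0,0,0]]]'

```text
time: 10.55
tool_pos: [597.6, 50.6, 263.9]
tcp_rot: [180.0, 0.0, 90.0]
ft_force: [-0.6, 0.8, -2.8]
finger_gap: 1.9
grip_force: 95.5
```

```bash
cat > blue.py <<'E'
from h import *
import sys
def blue(name,tag,z=24):
    s=snap(name,f'pics/{tag}.png'); hsv=cv2.cvtColor(s['frame'],cv2.COLOR_BGR2HSV)
    m=cv2.inRange(hsv,(105,150,60),(125,255,255)); cs=[c for c in cv2.findContours(m,0,2)[0] if cv2.contourArea(c)>8]
    for c in cs:
        q=cv2.boxPoints(cv2.minAreaRect(c)); w=np.array([onz(s,p,z)[:2] for p in q]); 
        if 450<w[:,0].mean()<700 and -300<w[:,1].mean()<250: print(name,w.round(0).tolist(),'px',q.mean(0).round(0))
if __name__=='__main__':
    x=sense();print(x['time'],x['tool_pos'].round(1),x['tcp_rot'].round(1),x['finger_gap'],x['ft_force'].round(1),x['wrist_torque'].round(2))
    for n in ('wrist','side','scene'): blue(n,n+sys.argv[1])
E
python3 blue.py 7
```

```text
10.55 [597.6  50.6 263.9] [180.   0.  90.] 1.939428725930105 [-0.6  0.8 -2.8] [0.25 0.04 0.04]
wrist [[580.0, 144.0], [591.0, 144.0], [590.0, 56.0], [578.0, 56.0]] px [238. 120.]
side [[582.0, 140.0], [600.0, 144.0], [592.0, 45.0], [575.0, 42.0]] px [261. 205.]
scene [[592.0, 56.0], [582.0, 55.0], [583.0, 127.0], [593.0, 127.0]] px [256. 228.]
```

>>> servo_tool --plan '[[[0,-0.007,0,0,0],[0,-0.008,0,0,0],[0,-0.008,0,0,0],[0,-0.008,0,0,0],[0,-0.008,0,0,0],[0,-0.008,0,0,0],[0,-0.008,0,0,0],[0,-0.008,0,0,0],[0,-0.008,0,0,0],[0,-0.008,0,0,0]]]'

```text
time: 11.7
tool_pos: [597.5, -28.5, 263.9]
tcp_rot: [-180.0, 0.0, 90.0]
ft_force: [-0.5, 0.6, -2.1]
finger_gap: 2.4
grip_force: 95.5
```

```bash
python3 blue.py 8
```

```text
11.7 [597.5 -28.5 263.9] [-180.    0.   90.] 2.4416711808619893 [-0.5  0.6 -2.1] [ 0.24 -0.04 -0.03]
wrist [[579.0, 66.0], [591.0, 66.0], [590.0, -23.0], [577.0, -23.0]] px [238. 119.]
side [[581.0, 60.0], [600.0, 64.0], [591.0, -34.0], [573.0, -37.0]] px [269. 220.]
scene [[595.0, -23.0], [579.0, -23.0], [583.0, 52.0], [599.0, 52.0]] px [240. 218.]
```

>>> servo_tool --plan '[[[0,-0.007,0,0,0],[0,-0.009,0,0,0],[0,-0.009,0,0,0],[0,-0.009,0,0,0],[0,-0.009,0,0,0],[0,-0.009,0,0,0],[0,-0.009,0,0,0],[0,-0.009,0,0,0],[0,-0.008,0,0,0],[0,-0.006,0,0,0]]]'

```text
time: 12.85
tool_pos: [597.5, -112.7, 263.8]
tcp_rot: [-180.0, 0.0, 90.0]
ft_force: [-0.3, 0.6, -1.9]
finger_gap: 2.2
grip_force: 95.5
```

>>> servo_tool --plan '[[[0,-0.003,0,0,0],[0,0.003,0,0,0],[0,0.006,0,0,0],[0,0.006,0,0,0]]]'

```text
time: 13.25
tool_pos: [597.6, -99.0, 263.9]
tcp_rot: [180.0, -0.0, 90.0]
ft_force: [-0.1, -0.1, -1.0]
finger_gap: 1.9
grip_force: 96.2
```

```bash
python3 blue.py 9
```

```text
13.25 [597.6 -99.  263.9] [180.  -0.  90.] 1.9448137894073676 [-0.1 -0.1 -1. ] [ 0.11 -0.02  0.01]
wrist [[575.0, -110.0], [578.0, -22.0], [591.0, -22.0], [590.0, -110.0]] px [238. 138.]
side [[581.0, -24.0], [599.0, -21.0], [589.0, -119.0], [572.0, -121.0]] px [278. 238.]
scene [[592.0, -109.0], [577.0, -109.0], [585.0, -29.0], [600.0, -30.0]] px [222. 207.]
```

>>> servo_tool --plan '[[[0,0,0.004,0,0],[0,0,0.008,0,0],[0,0,0.012,0,0],[0,0,0.016,0,0],[0,0,0.018,0,0],[0,0,0.018,0,0],[0,0,0.016,0,0],[0,0,0.01,0,0]]]'

```text
time: 14.2
tool_pos: [598.0, -100.1, 369.0]
tcp_rot: [179.8, 0.0, 90.0]
ft_force: [0.1, -0.9, -2.1]
finger_gap: 2.2
grip_force: 96.2
```

>>> servo_tool --plan '[[[-0.0179,-0.0106,0,-0.65,0],[-0.0179,-0.0106,0,-0.65,0],[-0.0179,-0.0106,0,-0.65,0],[-0.0179,-0.0106,0,-0.65,0],[-0.0179,-0.0106,0,-0.65,0],[-0.0179,-0.0106,0,-0.65,0],[-0.0179,-0.0106,0,-0.65,0],[-0.0179,-0.0106,0,-0.65,0],[-0.0179,-0.0106,0,-0.65,0],[-0.0179,-0.0106,0,-0.65,0]]]'

```text
time: 15.2
tool_pos: [417.7, -206.2, 366.3]
tcp_rot: [180.0, 0.0, 83.5]
ft_force: [-0.1, -0.5, -1.7]
finger_gap: 2.0
grip_force: 96.1
```

>>> servo_tool --plan '[[[0,0,0,0,0],[0,0,0,0,0]]]'

```text
time: 15.4
tool_pos: [418.5, -206.0, 366.4]
tcp_rot: [180.0, 0.0, 83.5]
ft_force: [0.9, 0.4, -2.3]
finger_gap: 1.9
grip_force: 96.2
```

Run:
```python
from h import *
b=snap('wrist','pics/w10.png');a=load('pics/w4.npz'); x=sense(); print(x['tool_pos'],x['tcp_rot'],x['ft_force'])
# w4 vs now : shift of well/stand and rod end
for n,(x0,y0,x1,y1) in (('bend',(238,45,268,110)),('stand',(195,50,235,140))):
    t=a['frame'][y0:y1,x0:x1]; S=b['frame'][y0-12:y1+12,x0-12:x1+12]
    R=cv2.matchTemplate(S,t,cv2.TM_CCOEFF_NORMED); _,v,_,l=cv2.minMaxLoc(R); print(n,v,l[0]-12,l[1]-12)
for f in (a,b):
    g=f['frame'][48:80,252].astype(int); print([(48+i,*map(int,c)) for i,c in enumerate(g)][::2])
```

```text
[ 418.82722467 -205.77156471  366.23900542] [ 1.79961902e+02 -2.14814784e-03  8.35243646e+01] [ 0.50963192  0.43215753 -2.3222473 ]
bend 0.9906428456306458 1 1
stand 0.9813567399978638 -1 1
[(48, 162, 174, 171), (50, 163, 174, 172), (52, 102, 97, 93), (54, 85, 74, 67), (56, 54, 48, 45), (58, 85, 73, 66), (60, 118, 124, 129), (62, 123, 130, 137), (64, 124, 131, 138), (66, 122, 130, 136), (68, 123, 131, 137), (70, 122, 129, 136), (72, 123, 131, 136), (74, 122, 130, 137), (76, 124, 131, 138), (78, 125, 131, 138)]
[(48, 162, 174, 171), (50, 163, 174, 171), (52, 161, 173, 171), (54, 85, 74, 67), (56, 74, 64, 59), (58, 82, 71, 65), (60, 119, 124, 130), (62, 123, 131, 137), (64, 124, 132, 137), (66, 125, 132, 138), (68, 124, 132, 138), (70, 124, 131, 138), (72, 123, 130, 137), (74, 124, 130, 137), (76, 123, 130, 137), (78, 123, 130, 136)]
```

>>> servo_tool --plan '[[[0,0,-0.012,0,0],[0,0,-0.018,0,0],[0,0,-0.018,0,0],[0,0,-0.016,0,0],[0,0,-0.012,0,0],[0,0,-0.008,0,0],[0,0,-0.006,0,0],[0,0,-0.004,0,0],[0,0,-0.002,0,0],[0,0,0,0,0]]]'

```text
time: 16.45
tool_pos: [418.6, -206.0, 270.1]
tcp_rot: [180.0, 0.0, 83.5]
ft_force: [-0.5, -0.0, -1.7]
finger_gap: 2.4
grip_force: 96.2
```

>>> servo_tool --plan '[[[0,0,-0.001,0,0],[0,0,-0.001,0,0],[0,0,0,0,0]]]'

```text
time: 16.75
tool_pos: [418.6, -205.9, 268.0]
tcp_rot: [180.0, 0.0, 83.5]
ft_force: [-0.1, -0.1, -1.8]
finger_gap: 2.0
grip_force: 96.2
```

>>> servo_tool --plan '[[[0,0,-0.001,0,0],[0,0,0,0,0]]]'

```text
time: 16.95
tool_pos: [418.6, -205.8, 266.8]
tcp_rot: [180.0, -0.0, 83.5]
ft_force: [0.8, 0.7, -1.1]
finger_gap: 2.0
grip_force: 96.4
```

>>> servo_tool --plan '[[[0,0,-0.001,0,0],[0,0,0,0,0]]]'

```text
time: 17.15
tool_pos: [418.7, -205.8, 266.2]
tcp_rot: [180.0, 0.0, 83.5]
ft_force: [-0.1, 2.2, 1.3]
finger_gap: 2.4
grip_force: 96.6
```

Contact with the stand floor. Release slowly.

>>> servo_tool --plan '[[[0,0,0,0,0.01],[0,0,0,0,0.016],[0,0,0,0,0.025],[0,0,0,0,0.04],[0,0,0,0,0.04],[0,0,0,0,0.04]]]' --force 40

```text
time: 17.75
tool_pos: [418.5, -205.9, 265.9]
tcp_rot: [-180.0, -0.0, 83.5]
ft_force: [0.9, 0.3, -0.3]
finger_gap: 40.0
grip_force: 0.0
```

Run:
```python
from h import *
b=snap('wrist','pics/w11.png');a=load('pics/w2.npz'); x=sense(); print(x['tool_pos'],x['tcp_rot'],x['ft_force'],x['finger_gap'])
for n,(x0,y0,x1,y1) in (('bend',(240,55,268,110)),('stand',(185,40,225,140)),('rodmid',(236,120,272,200))):
    t=a['frame'][y0:y1,x0:x1]; S=b['frame'][y0-12:y1+12,x0-12:x1+12]
    R=cv2.matchTemplate(S,t,cv2.TM_CCOEFF_NORMED); _,v,_,l=cv2.minMaxLoc(R); print(n,v,l[0]-12,l[1]-12)
s=snap('side','pics/si11.png'); s0=load('pics/si2.npz'); print(cv2.absdiff(s['frame'],s0['frame'])[235:262,220:275].mean(), cv2.absdiff(s['frame'],s0['frame'])[262:305,220:270].mean())
```

```text
[ 418.54435644 -205.87679421  265.88225077] [-1.79999923e+02  8.21532421e-04  8.35328288e+01] [-0.62951529 -0.00346325  0.53908915] 40.129118179922294
bend 0.9901580810546875 -1 -4
stand 0.9941592216491699 -1 0
rodmid 0.9976244568824768 -1 -2
4.145903479236813 0.878139534883721
```

>>> servo_tool --plan '[[[0,0,0.01,0,0.04],[0,0,0.018,0,0.04],[0,0,0.022,0,0.04],[0,0,0.03,0,0.04],[0,0,0.03,0,0.04],[0.028,0.0285,0.004,0.5,0.05],[0.028,0.0285,0,0.5,0.05],[0.028,0.0285,0,0.5,0.05],[0.028,0.0285,0,0.5,0.05],[0.028,0.0285,0,0.5,0.05]]]'

```text
time: 18.85
tool_pos: [559.6, -62.0, 380.9]
tcp_rot: [179.9, 0.0, 86.1]
ft_force: [0.7, -0.5, 0.5]
finger_gap: 50.1
grip_force: 0.0
```

>>> servo_tool --plan '[[[0.028,0.0285,-0.01,0,0.05],[0,0,-0.02,0,0.05],[0,0,-0.02,0,0.05],[0,0,0,0,0.05],[0,0,0,0,0.05]]]'

```text
time: 19.35
tool_pos: [586.4, -34.9, 330.5]
tcp_rot: [-180.0, -0.0, 86.0]
ft_force: [0.2, 0.1, 0.0]
finger_gap: 50.0
grip_force: 0.0
```

```bash
python3 blue.py 12
python3 - <<'E'
from h import *
w,d,c=[load(f'pics/{n}12.npz') for n in('wrist','side','scene')]
for s in (w,d,c):
    hsv=cv2.cvtColor(s['frame'],cv2.COLOR_BGR2HSV); m=cv2.inRange(hsv,(105,150,60),(125,255,255))
m=np.zeros((600,800,3),np.uint8)
f=lambda im,x,y,w,h,W,H: cv2.resize(im[y:y+h,x:x+w],(W,H),interpolation=2)
m[:384,:512]=w['frame']; m[384:,:288]=f(c['frame'],180,90,96,72,288,216); m[384:,288:512]=f(d['frame'],200,225,84,81,224,216); 
m[:,512:]=f(d['frame'],245,190,54,113,288,600)
cv2.imwrite('pics/m8.png',m)
E
```

```text
19.35 [586.4 -34.9 330.5] [-180.   -0.   86.] 50.00816553509881 [0.2 0.1 0. ] [-0.03 -0.07 -0.01]
wrist [[574.0, -108.0], [583.0, -22.0], [599.0, -23.0], [592.0, -110.0]] px [256. 186.]
side [[581.0, -24.0], [599.0, -21.0], [589.0, -119.0], [572.0, -121.0]] px [278. 238.]
scene [[592.0, -109.0], [577.0, -109.0], [585.0, -29.0], [600.0, -29.0]] px [223. 207.]
```

View pics/m8.png

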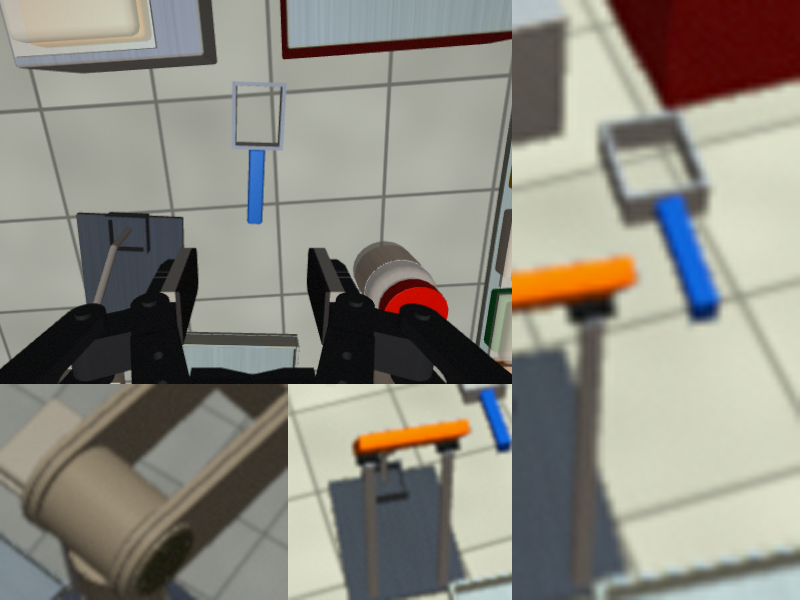

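>>> servo_tool --plan '[[[0.003,-0.0035,-0.02,-1.4,0.05],[0,0,-0.035,0,0.05],[0,0,-0.035,0,0.05],[0,0,-0.035,0,0.05],[0,0,-0.03,0,0.05],[0,0,-0.025,0,0.05],[0,0,-0.02,0,0.05],[0,0,-0.01,0,0.05],[0,0,-0.005,0,0.05],[0,0,0,0,0.05]]]'

```text
time: 20.5
tool_pos: [589.9, -38.5, 115.4]
tcp_rot: [180.0, 0.0, 84.6]
ft_force: [0.0, 0.8, -0.4]
finger_gap: 49.9
grip_force: 0.0
```

```bash
python3 blue.py 13
python3 - <<'E'
from h import *
w=load('pics/wrist13.npz'); x=sense(); hsv=cv2.cvtColor(w['frame'],cv2.COLOR_BGR2HSV); m=cv2.inRange(hsv,(105,150,60),(125,255,255))
for r_ in range(150,330,20):
    c=np.where(m[r_])[0]
    if len(c): print(r_,c.min(),c.max(),onz(w,(c.mean(),r_),24).round(1))
E
```

```text
20.5 [589.9 -38.5 115.4] [180.    0.   84.6] 49.854058758485905 [ 0.   0.8 -0.4] [ 0.05 -0.02  0.04]
wrist [[583.0, -23.0], [599.0, -24.0], [593.0, -110.0], [574.0, -108.0]] px [254. 289.]
side [[581.0, -24.0], [599.0, -21.0], [589.0, -119.0], [572.0, -121.0]] px [278. 238.]
scene [[598.0, -50.0], [585.0, -50.0], [585.0, -29.0], [598.0, -28.0]] px [228. 212.]
230 237 270 [590.6 -29.   24. ]
250 237 269 [589.3 -40.2  24. ]
270 238 269 [588.5 -51.9  24. ]
290 238 268 [587.1 -64.   24. ]
310 238 268 [585.9 -76.6  24. ]
```

>>> servo_tool --plan '[[[0,0,-0.015,0,0.05],[0,0,-0.012,0,0.05],[0,0,-0.006,0,0.05],[0,0,-0.003,0,0.05],[0,0,0,0,0.03],[0,0,0,0,0.024],[0,0,0,0,0.02],[0,0,0,0,0.016],[0,0,0,0,0.01],[0,0,0,0,0.005]]]' --force 40

```text
time: 21.65
tool_pos: [590.1, -38.4, 79.6]
tcp_rot: [179.9, 0.0, 84.6]
ft_force: [-0.8, -0.4, 4.6]
finger_gap: 17.4
grip_force: 40.3
```

>>> servo_tool --plan '[[[0,0,0,0,0.005],[0,0,0,0,0.005]]]'

```text
time: 21.85
tool_pos: [590.1, -38.4, 79.6]
tcp_rot: [179.9, 0.0, 84.6]
ft_force: [-0.5, 0.1, 4.9]
finger_gap: 17.1
grip_force: 40.5
```

>>> servo_tool --plan '[[[0,0,0.004,0,0.005],[0,0,0.01,0,0.005],[0,0,0.02,0,0.005],[0,0,0.03,0,0.005],[0,0,0.03,0,0.005],[0,-0.02,0.03,-0.3,0.005],[-0.003,-0.04,0.02,-0.5,0.005],[-0.005,-0.04,0,-0.5,0.005],[-0.005,-0.04,0,-0.5,0.005],[-0.003,-0.03,0,-0.3,0.005]]]'

```text
time: 22.85
tool_pos: [572.8, -210.6, 223.6]
tcp_rot: [180.0, 0.0, 82.5]
ft_force: [0.7, -1.1, -2.1]
finger_gap: 17.0
grip_force: 39.7
```

```bash
python3 blue.py 14
python3 - <<'E'
from h import *
sc,si,w=load('pics/scene0.npz'),load('pics/side0.npz'),load('pics/wrist14.npz')
for n,s,seed in (('scene',sc,(165,158)),('side',si,(302,333))):
    hsv=cv2.cvtColor(s['frame'],cv2.COLOR_BGR2HSV)
    im=cv2.GaussianBlur(s['frame'],(3,3),0); print(n,hsv[seed[1],seed[0]])
    mk=np.zeros((386,514),np.uint8); cv2.floodFill(im,mk,seed,0,(5,5,5),(5,5,5),8|(255<<8)|cv2.FLOODFILL_MASK_ONLY)
    c=max(cv2.findContours(mk[1:-1,1:-1],0,2)[0],key=cv2.contourArea); h=cv2.convexHull(c)
    ap=cv2.approxPolyDP(h,6,True)[:,0]; print(cv2.contourArea(c),ap.tolist())
    W=np.array([onz(s,p,4)[:2] for p in ap.astype(float)]); print('z4',W.round(0).tolist(),W.mean(0).round(1))
    W=np.array([onz(s,p,25)[:2] for p in ap.astype(float)]); print('z25',W.round(0).tolist(),W.mean(0).round(1))
for n,p in (('jar',(341,240)),('syrup top',(371,267))): print(n,onz(si,p,100 if n=='jar' else 170).round())
E
```

```text
22.85 [ 572.8 -210.6  223.6] [180.    0.   82.5] 17.030462858778883 [ 0.7 -1.1 -2.1] [-0.02 -0.04  0.02]
side [[625.0, -89.0], [649.0, -89.0], [626.0, -199.0], [604.0, -199.0]] px [298. 251.]
scene [[530.0, -281.0], [516.0, -280.0], [520.0, -258.0], [535.0, -260.0]] px [192. 170.]
scene [103  34 141]
156688.5 [[511, 33], [511, 187], [430, 383], [35, 383], [0, 354], [0, 205], [87, 98], [192, 0], [414, 0], [457, 8]]
z4 [[-900.0, 541.0], [-149.0, 847.0], [704.0, 895.0], [1464.0, -227.0], [1464.0, -395.0], [1075.0, -814.0], [502.0, -877.0], [-220.0, -841.0], [-834.0, 69.0], [-903.0, 266.0]] [220.4 -53.7]
z25 [[-875.0, 539.0], [-134.0, 841.0], [708.0, 888.0], [1458.0, -219.0], [1458.0, -385.0], [1074.0, -798.0], [508.0, -861.0], [-204.0, -825.0], [-810.0, 73.0], [-878.0, 267.0]] [230.6 -48.1]
side [ 94  27 205]
4093.0 [[316, 294], [344, 359], [283, 373], [264, 305]]
z4 [[620.0, -295.0], [604.0, -495.0], [440.0, -478.0], [462.0, -282.0]] [ 531.4 -387.7]
z25 [[611.0, -307.0], [595.0, -503.0], [436.0, -486.0], [457.0, -294.0]] [ 524.8 -397.3]
jar [ 736. -201.  100.]
syrup top [ 725. -359.  170.]
```

>>> servo_tool --plan '[[[-0.007,-0.0312,0,0.25,0.005],[-0.007,-0.0312,0,0.25,0.005],[-0.007,-0.0312,0,0.25,0.005],[-0.007,-0.0312,0,0.25,0.005],[-0.007,-0.0312,0,0.25,0.005],[-0.007,-0.0312,0,0.25,0.005],[0,0,-0.02,0,0.005],[0,0,-0.02,0,0.005],[0,0,0,0,0.005],[0,0,0,0,0.005]]]'

```text
time: 24.0
tool_pos: [531.7, -394.3, 182.7]
tcp_rot: [-179.9, -0.1, 84.1]
ft_force: [-0.0, -0.2, -1.1]
finger_gap: 17.0
grip_force: 39.6
```

```bash
python3 blue.py 15
python3 - <<'E'
from h import *
w,d=load('pics/wrist15.npz'),load('pics/side15.npz'); x=sense(); t=x['tool_pos']
# predicted tray rim (inner) corners in wrist image, and edges found along rays from inside
yaw=np.radians(-6); R=np.array([[np.cos(yaw),-np.sin(yaw)],[np.sin(yaw),np.cos(yaw)]]); c=np.array([532,-391.])
for n,s in (('wrist',w),('side',d)):
    print(n,'rim',proj(s,[[*(c+R@np.array(p)),25] for p in [(-90,110),(90,110),(90,-110),(-90,-110)]]).round(0).tolist())
g=cv2.cvtColor(w['frame'],cv2.COLOR_BGR2GRAY)
for col in (215,295): print(col,[int(v) for v in g[0:200:4,col]])
for row in (130,160): print(row,[int(v) for v in g[row,0:512:6]])
E
```

```text
24.0 [ 531.7 -394.3  182.7] [-1.799e+02 -1.000e-01  8.410e+01] 16.95147810243555 [-0.  -0.2 -1.1] [-0.05 -0.03 -0.02]
wrist rim [[104.0, 26.0], [405.0, 27.0], [367.0, 333.0], [140.0, 332.0]]
side rim [[261.0, 299.0], [320.0, 288.0], [351.0, 360.0], [282.0, 376.0]]
215 [167, 168, 168, 168, 171, 171, 171, 166, 154, 66, 170, 170, 171, 172, 173, 172, 156, 157, 157, 129, 175, 175, 174, 175, 174, 173, 173, 173, 173, 172, 173, 173, 175, 175, 177, 178, 179, 178, 178, 177, 176, 178, 177, 175, 174, 173, 172, 173, 171, 169]
295 [173, 173, 173, 172, 171, 172, 172, 168, 145, 68, 159, 158, 158, 159, 159, 159, 154, 154, 154, 81, 159, 160, 160, 160, 161, 163, 162, 163, 163, 164, 165, 166, 166, 166, 168, 169, 170, 169, 171, 171, 172, 172, 172, 172, 173, 173, 174, 174, 175, 176]
130 [198, 198, 174, 172, 171, 171, 171, 170, 169, 169, 168, 168, 168, 168, 169, 169, 169, 169, 170, 164, 72, 63, 166, 170, 166, 170, 172, 170, 175, 155, 155, 59, 60, 166, 167, 166, 172, 170, 172, 170, 167, 169, 167, 169, 172, 169, 169, 172, 168, 165, 168, 167, 57, 58, 157, 156, 169, 166, 166, 167, 169, 165, 60, 62, 164, 110, 114, 124, 136, 148, 162, 168, 168, 169, 170, 169, 169, 169, 168, 170, 169, 169, 169, 47, 46, 46]
160 [66, 153, 200, 201, 71, 73, 66, 170, 169, 162, 150, 139, 126, 118, 112, 111, 111, 112, 120, 132, 164, 63, 65, 168, 171, 171, 174, 172, 170, 172, 157, 125, 59, 104, 166, 167, 177, 171, 172, 173, 169, 169, 168, 173, 175, 174, 170, 174, 170, 171, 170, 155, 57, 57, 156, 160, 170, 171, 173, 167, 170, 167, 63, 79, 166, 173, 172, 172, 170, 171, 170, 170, 169, 169, 170, 169, 169, 167, 168, 168, 168, 167, 166, 165, 163, 163]
```

>>> servo_tool --plan '[[[-0.001,-0.003,-0.015,0,0.005],[0,0,-0.02,0,0.005],[0,0,-0.02,0,0.005],[0,0,-0.015,0,0.005],[0,0,-0.01,0,0.005],[0,0,-0.006,0,0.005],[0,0,-0.004,0,0.005],[0,0,-0.002,0,0.005],[0,0,-0.001,0,0.005],[0,0,0,0,0.005]]]'

```text
time: 25.15
tool_pos: [530.8, -398.8, 90.5]
tcp_rot: [180.0, 0.0, 84.0]
ft_force: [0.8, 1.0, -1.3]
finger_gap: 17.1
grip_force: 39.7
```

>>> servo_tool --plan '[[[0,0,-0.001,0,0.005],[0,0,-0.001,0,0.005],[0,0,0,0,0.005]]]'

```text
time: 25.45
tool_pos: [530.5, -398.6, 87.9]
tcp_rot: [-180.0, 0.0, 84.0]
ft_force: [-0.4, -0.6, -1.6]
finger_gap: 17.0
grip_force: 39.7
```

>>> servo_tool --plan '[[[0,0,-0.001,0,0.005],[0,0,-0.001,0,0.005],[0,0,0,0,0.005]]]'

```text
time: 25.75
tool_pos: [530.4, -398.5, 85.6]
tcp_rot: [-180.0, -0.0, 84.0]
ft_force: [0.3, -0.7, -2.8]
finger_gap: 16.9
grip_force: 39.7
```

>>> servo_tool --plan '[[[0,0,-0.001,0,0.005],[0,0,0,0,0.005]]]'

```text
time: 25.95
tool_pos: [530.5, -398.5, 84.7]
tcp_rot: [-180.0, -0.0, 84.0]
ft_force: [0.6, 0.4, -1.9]
finger_gap: 17.1
grip_force: 39.7
```

>>> servo_tool --plan '[[[0,0,-0.001,0,0.005],[0,0,0,0,0.005]]]'

```text
time: 26.15
tool_pos: [530.5, -398.5, 83.7]
tcp_rot: [-180.0, -0.0, 84.0]
ft_force: [0.3, 0.8, -1.3]
finger_gap: 17.0
grip_force: 39.7
```

>>> servo_tool --plan '[[[0,0,-0.001,0,0.005],[0,0,0,0,0.005]]]'

```text
time: 26.35
tool_pos: [530.6, -398.6, 83.7]
tcp_rot: [180.0, 0.0, 84.0]
ft_force: [-1.7, 1.8, 5.0]
finger_gap: 17.2
grip_force: 40.4
```

>>> servo_tool --plan '[[[0,0,0,0,0.018],[0,0,0,0,0.022],[0,0,0,0,0.03],[0,0,0,0,0.05],[0,0,0,0,0.05],[0,0,0.005,0,0.05],[0,0,0.01,0,0.05],[0,0,0.02,0,0.05],[0,0,0.03,0,0.05],[0,0,0.035,0,0.05]]]' --force 20

```text
time: 27.35
tool_pos: [530.0, -398.1, 183.5]
tcp_rot: [-179.9, -0.1, 84.0]
ft_force: [-0.4, -0.2, -0.5]
finger_gap: 49.6
grip_force: 0.0
```

>>> servo_tool --plan '[[[0,0,0.04,0,0.05],[0,0,0.04,0,0.05],[0,0,0.03,0,0.05],[0,0,0,0,0.05],[0,0,0,0,0.05]]]'

```text
time: 27.85
tool_pos: [531.0, -398.9, 295.0]
tcp_rot: [179.8, 0.1, 84.0]
ft_force: [-0.3, 0.6, 1.0]
finger_gap: 49.9
grip_force: 0.0
```

```bash
python3 blue.py 16
python3 - <<'E'
from h import *
for n in('side','wrist'):
    s=load(f'pics/{n}16.npz'); hsv=cv2.cvtColor(s['frame'],cv2.COLOR_BGR2HSV); m=cv2.inRange(hsv,(105,150,60),(125,255,255))
    for c in cv2.findContours(m,0,2)[0]:
        if cv2.contourArea(c)>20:
            q=cv2.boxPoints(cv2.minAreaRect(c)); print(n,[onz(s,p,28)[:2].round(0).tolist() for p in q])
# bystanders + hook: change against first side image
a,b=load('pics/side0.npz')['frame'],load('pics/side16.npz')['frame']
for n,(x,y,X,Y) in dict(hook=(215,230,275,310),jar=(325,228,358,268),syrup=(350,258,382,310),cup=(148,165,178,198),bowl=(162,136,198,162),foam=(188,318,258,384)).items():
    t=a[y:Y,x:X]; R=cv2.matchTemplate(b[y-8:min(384,Y+8),x-8:X+8],t,cv2.TM_CCOEFF_NORMED); _,v,_,l=cv2.minMaxLoc(R); print(n,round(v,3),l[0]-8,l[1]-8)
E
```

```text
27.85 [ 531.  -398.9  295. ] [1.798e+02 1.000e-01 8.400e+01] 49.9221335065724 [-0.3  0.6  1. ] [-0.01 -0.   -0.05]
side [[522.0, -383.0], [540.0, -383.0], [528.0, -474.0], [511.0, -474.0]]
wrist [[523.0, -382.0], [539.0, -384.0], [531.0, -470.0], [514.0, -468.0]]
hook 0.997 0 0
jar 0.533 0 0
syrup 0.999 0 0
cup 1.0 0 0
bowl 0.313 0 0
foam 0.991 0 0
```

Run:
```python
from h import *
for f in('scene0','scene16','side0','side16'):
    s=load(f'pics/{f}.npz'); hsv=cv2.cvtColor(s['frame'],cv2.COLOR_BGR2HSV); m=cv2.inRange(hsv,(0,200,150),(4,255,255))
    c=cv2.findContours(m,0,2)[0]; print(f,[(cv2.minEnclosingCircle(k)[0]) for k in c if cv2.contourArea(k)>30])
print(r.hand_in())
```

```text
scene0 [(170.47802734375, 214.91758728027344)]
scene16 [(170.47802734375, 214.91758728027344)]
side0 [(341.5, 237.5)]
side16 [(345.0806579589844, 239.33871459960938)]
the job is handed in; nothing more can be done
None
```

The mould was drawn out of the gap with the hook and now lies flat inside the tray; the hook is back in its stand and the bystanders I could check (all but the bowl, hidden from view) had not moved, so I handed the job in at 27.9 s of robot time, with no verdict returned.

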